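Index the sample carousel to the open cup

ROBOT

A 6-joint arm with a two-finger parallel gripper is mounted at the origin on a cart in front of the work surface, level with it; the furniture and walls round the work are solid. World frame = base frame: x ahead of the robot, y to its left, z up, the work surface at z = 0. Lengths are in m, angles in rad, forces in N, time in s.
With the tool pointing down it reaches from about 0.35 to 0.85 m from the base axis. Payload 8.1 kg.
Tool frame: the origin (TCP) lies at the very end of the fingers, on their centre line; the grasp point (between the pads) lies robot.grip_point_offset behind it (robot.grip_point_offset is the distance from the TCP to the grasp point, in m); z points along the fingers, y is the line along which they close (so a half turn about z gives the same grasp; the last joint's range is limited). The gripper opens to 93 mm and grips with 3 to 60 N. Pads are 15 mm wide; open, the fingers measure 128 mm over their backs; the gripper's body (75 mm by 188 mm) begins 65 mm behind the grasp point.
Start: joints at [-1.387, 0.13, 1.488, -0, 1.523, -0.085], TCP at [0.159, -0.578, 0.219] pointing down, gripper open.
Joint ranges: [-2.96, 2.96], [-0.89, 2.26], [0.02, 2.5], [-1.34, 4.48], [0, 2.73], [-2.66, 2.66]. Speed limits (rad/s): [2.39, 2.39, 2.79, 3.14, 3.14, 3.14].

INTERFACE

Orientations are given as a rotation vector (axis times angle).
In Python, from plant import robot, eyes gives the robot as it stands. The module is installed in compiled form; this text tells all that it offers.
- The arm moves only by the tool apply_moves, never from a script. Its argument "steps" is one flat list of numbers, 7 for each row, row after row: the shift along the tool's x, y, z in units of 30 mm (1.0 is 30 mm), then the turn, a rotation vector about the tool's x, y, z in units of 6 degrees (1.0 is 6 degrees), then the opening in per cent of the stroke, from 0 (shut) to 100 (fully open). In form: [dx, dy, dz, ax, ay, az, fingers, dx, dy, dz, ax, ay, az, fingers, ...]. A call has 1 to 12 rows; each row shifts and turns the commanded pose from where the row before left it, along the tool's axes as they then stand; what a row does not reach is not made up. A row lasts 1/12 s, in which the tool goes at most 41.7 mm and 7.16 degrees, less where a joint would pass 70% of its speed; a pose out of reach is approached as far as the arm can. A call is refused whole if a number of a shift passes 1 or a number of a turn 1, either way. A call with a gripper value outside its range is refused whole. The fingers move at their own pace and stop on an object; "grip_force" is the grip in N (left out, the last holds). Time passes only in rows, so rows that do not move let the fingers close. It gives the time, the measured TCP pose, the force, the opening and the grip force at its end, in the units of the state.
- robot.read_state(): the state, without advancing time (a new reading comes with each control period).
- eyes.read_camera(name): name is "scene" or "top"; returns the picture (400x640x3 uint8, red, green, blue); there is no depth.
- eyes.calibration(name): a dict with "K" (3x3 intrinsics, pixels), "R" (3x3) and "t" (3): a world point X has camera coordinates R X + t. Camera axes: x right, y down, z forward; pixel columns grow to the right and rows downward; lengths in m; the calibration is good to about 2 mm. A picture is of the moment at which its call begins. calibration takes no time and is no camera call.
- robot.close_job(): hands the job in; it is judged then, once.
Trained networks look in the newest picture that a camera, given by its name, has taken for a name from the list of things; names that differ only in an ending like _2 or _b are one class to them, and where a whole thing is asked for, a point or a joint stands for the part that bears it (a point fixed in the world has none). Each returns a list of dicts, best first, with "conf" (0 to 1); they miss things now and then, are a little off and sometimes report something else, mostly with a low value. They report only what shows in the picture. A call takes as long as a camera call. They do not tell look-alikes from the thing itself.
- eyes.search_frame(camera, thing): "rect" ([left, top, width, height] in pixels, round what is visible of it).
- eyes.place_of(camera, thing): "xy" ([column, row] in pixels: a listed point, or the origin of a listed thing).
The state is a dict: "t": time; "q": joint angles; "dq": joint speeds; "joint_torque": joint torques, N m; "tool_pos": TCP position; "orientation": TCP orientation; "force": force on the tool from outside, world axes, zero at the start; "wrist_torque": the same for the moment, N m; "opening": finger opening in m; "gripper_force": force on a finger pad.
Only numpy, scipy, OpenCV 4.12 (cv2) and the standard library are available. Lean on these libraries where they do the work, as an engineer would, in place of code of your own. Each camera call takes 0.05 s, during which the arm holds its last target. There are 200 camera calls.

TASK

Index the filling carousel by one hole so that the open cup comes to stand under the funnel: press the red plunger knob down with the fingertips, keep it in while you push it round to the neighbouring hole, clockwise or anticlockwise, whichever brings the open cup there, then let it go so that its pin springs up fully and locks the table. Do not touch, lift or tip any of the cups on the table, do not turn the table past that hole and leave the other things on the worktop where they are.

Things in the scene. Friction and masses are not known exactly. Their poses are not given: they have to be found in the camera images.
- carousel_hub (a point): Vertical turning axis of a hand-indexed cup carousel, bolted down: grey round table (224 mm wide) with six white cup seats, 60 degrees apart at 75 mm radius, over an aluminium ring (290 mm wide) with six index holes, 60 degrees apart at 130 mm radius. Point: on the axis, level with the table's upper face, 60 mm above the worktop.
- plunger_top (a point): Centre of the flat top of the red plunger knob (36 mm wide, top face 30 mm, 125 mm above the worktop when up). The table carries it round, 158 mm from the axis, opposite the funnel at first. A spring resists (4 N up, 8 N at 12 mm). Once pressed it can be pushed sideways by fingertip friction; the table turns with under 1 N there. Cups come no nearer than 50 mm to it; lid tops are 123 mm high.
- index_plunger (a joint): Downward travel of the plunger in m: 0 = fully up (brass pin locked in a hole), 0.016 = lower stop. From 0.012 on the pin is clear of the fixed ring, below it. Let go between two holes, the pin rides under the ring and the joint stays near 0.012; let go within about 4 mm of a hole it springs up into it and centres the table.
- carousel_table (a joint): Angle of the table in rad: about 0 in its starting hole, positive anticlockwise seen from above; the neighbouring holes are at +1.047 and -1.047 (60 degrees). Locked it has about 0.01 rad of play either way. At the left end of its way the knob is still some 100 mm from a fixed electrode holder over the white stirrer (145 to 300 mm above the worktop): keep the hand clear of that.
- fill_point (a point): Tip of the spout of the white funnel (86 mm wide, rim 228 mm above the worktop) that a rod on the carousel's foot holds over the far side of the table, 75 mm from the turning axis. The tip is 145 mm above the worktop, 25 mm above the rim of an open cup beneath it.
- open_cup: The open sample cup (59 mm wide, 60 mm high, white, partly filled with brown soil); at first in the seat next to the one under the funnel, on one side or the other. Origin at the centre of its underside, z along its axis. It stands loose in a 10 mm high round seat (2 mm play).
- sample_06: A lidded sample cup (blue lid, 61 mm wide, 63 mm high), in the other seat next to the one under the funnel. Origin at the centre of its underside, z along its axis. It stands loose in a 10 mm high round seat (2 mm play).
- sample_09: A lidded sample cup (blue lid, 61 mm wide, 63 mm high), under the funnel at first. Origin at the centre of its underside, z along its axis. It stands loose in a 10 mm high round seat (2 mm play).
- sample_13: A lidded sample cup (blue lid, 61 mm wide, 63 mm high), in a seat on the robot's side of the table, beside the plunger. Origin at the centre of its underside, z along its axis. It stands loose in a 10 mm high round seat (2 mm play).
- lid_3: Loose blue cup lid, 61 mm wide, 14 mm high, on the worktop in front of the carousel; origin at the centre of its underside. Bystander.
- marker: Loose blue felt marker, 133 mm long, 22 mm high, on the worktop in front of the carousel; origin under its middle, length along its y axis. Bystander.
- amber_small: Loose brown bottle with black cap, 72 mm wide, 170 mm high, to the left of the carousel; origin at the centre of its underside. Bystander.
Mind the look-alikes: they are no part of the job. What is shaped like the sample_13 but orange is not meant.

How it is judged:
On the way, in this order (a step that is already met when the one before it is completed fails the run):
1. the plunger is pressed in by the fingertips until its pin is clear of its hole (value of joint index_plunger above 0.0105 m and contact force between the fingers and anything else above 1 N), for 0.1 s.
2. the table, with the plunger held in, has left its hole (value of joint index_plunger above 0.0085 m and (value of joint carousel_table above 0.2 rad or value of joint carousel_table below -0.2 rad)), for 0.05 s.
At the end, for the whole second after the job is handed in: the open cup stands within 10 mm of the point under the funnel's spout, the table is at rest one hole (60 degrees, within 0.03 rad) from where it started, the plunger is up within 3 mm so that its pin is locked in that hole, and all four cups stand upright in their seats (horizontal distance between open_cup and fill_point below 0.01 m and value of joint index_plunger below 0.003 m and (value of joint carousel_table between 1.017 and 1.077 rad or value of joint carousel_table between -1.077 and -1.017 rad) and velocity of joint carousel_table between -0.05 and 0.05 rad/s and height (world z) of open_cup between 0.054 and 0.066 m and height (world z) of sample_06 between 0.054 and 0.066 m and height (world z) of sample_09 between 0.054 and 0.066 m and height (world z) of sample_13 between 0.054 and 0.066 m and angle between each of open_cup, sample_06, sample_09, sample_13's own z axis and vertical below 0.1 rad); the robot touches nothing.
It fails at once if a cup is touched by the robot with more than 1 N (contact force between any of the fingers, the arm and open_cup above 1 N or contact force between any of the fingers, the arm and sample_06 above 1 N or contact force between any of the fingers, the arm and sample_09 above 1 N or contact force between any of the fingers, the arm and sample_13 above 1 N).
It fails at once if a cup is lifted more than 10 mm, comes out of its seat or is tipped more than 0.25 rad (height (world z) of any of open_cup, sample_06, sample_09, sample_13 above 0.07 m or angle between any of open_cup, sample_06, sample_09, sample_13's own z axis and vertical above 0.25 rad).
It fails at once if the table is turned more than 15 degrees past the neighbouring hole (value of joint carousel_table above 1.31 rad or value of joint carousel_table below -1.31 rad).
It fails at once if the lid, the marker or the brown bottle on the worktop is moved more than 20 mm (distance of any of lid_3, marker, amber_small from where it was at the start of the episode above 0.02 m).
It also fails if it takes over 45 s, if anything falls off the work surface, if the arm or the gripper's body presses on something with over 40 N, if the wrist force passes 120 N, or if a joint passes its speed limit or range.

## Working session

There is one attempt and no reset: what is moved stays moved. The work goes in short steps, Python scripts to look and compute and a tool call to move; the robot and the scene stay as the last step left them, time stands still between calls to the robot, and variables do not carry over. Pictures are saved under pics/ and viewed, at most 10 in all, crops included, and the job is handed in when it is done.

Besides the shell and the picture viewer there is one more tool, called in YAML: its name, and indented under it one key for each argument. apply_moves: Moves the arm, as the interface text tells. Its arguments: {"type":"object","properties":{"steps":{"type":"array"},"grip_force":{"type":"number"}},"required":["steps"]}

```bash
mkdir -p pics; cat > h.py <<'E'
import numpy as np, cv2
from plant import robot, eyes
def cast(cam,uv,z):
    c=eyes.calibration(cam);K,R,t=[np.array(c[k],float) for k in("K","R","t")]
    d=R.T@np.linalg.inv(K)@np.array([uv[0],uv[1],1.]);o=-R.T@t
    return o+d*(z-o[2])/d[2]
def proj(cam,X):
    c=eyes.calibration(cam);K,R,t=[np.array(c[k],float) for k in("K","R","t")]
    p=K@(R@np.array(X)+t);return p[:2]/p[2]
def save(cam,n):
    im=eyes.read_camera(cam);cv2.imwrite(f"pics/{n}.png",im[:,:,::-1]);return im
E
python3 - <<'E'
from h import *
np.set_printoptions(precision=4,suppress=True)
a=save("scene","s0");b=save("top","t0")
cv2.imwrite("pics/both.png",np.vstack([a,b])[:,:,::-1][:, :])
im=cv2.resize(np.vstack([a,b]),(480,600));
for cam in("scene","top"):
    for th,z in(("plunger_top",.125),("carousel_hub",.06),("fill_point",.145),("open_cup",.06),("sample_13",.06),("lid_3",0),("marker",0),("amber_small",0)):
        for r in eyes.place_of(cam,th)[:3]: print(cam,th,round(r["conf"],2),np.round(r["xy"],1),cast(cam,r["xy"],z))
s=robot.read_state();print(s)
E
```

```text
scene plunger_top 0.54 [385.  191.3] [ 0.4126 -0.1516  0.125 ]
scene carousel_hub 0.89 [349.7 181.5] [ 0.5601 -0.2108  0.06  ]
scene fill_point 0.67 [332.9 156.1] [ 0.629 -0.217  0.145]
scene open_cup 0.63 [352.1 169.1] [ 0.5787 -0.2747  0.06  ]
scene sample_13 0.82 [331.9 170.3] [ 0.641  -0.2373  0.06  ]
scene sample_13 0.8 [367.4 176.8] [ 0.5138 -0.2604  0.06  ]
scene sample_13 0.77 [276.2 186. ] [ 0.7795 -0.0791  0.06  ]
scene lid_3 0.59 [375.2 250.1] [ 0.3804 -0.0095  0.    ]
scene marker 0.7 [413.2 205.6] [ 0.335  -0.2543  0.    ]
scene amber_small 0.84 [277.4 276.9] [0.6104 0.2194 0.    ]
scene amber_small 0.57 [386.  190.6] [ 0.4473 -0.2843  0.    ]
scene amber_small 0.42 [413.2 204. ] [ 0.3375 -0.2619  0.    ]
top plunger_top 0.71 [396.1 173.7] [ 0.644 -0.24   0.125]
top plunger_top 0.65 [409.5 197.5] [ 0.5772 -0.274   0.125 ]
top plunger_top 0.55 [368.3 256.6] [ 0.4186 -0.1566  0.125 ]
top carousel_hub 0.75 [381.7 209.1] [ 0.554  -0.2059  0.06  ]
top fill_point 0.64 [395.5 173.6] [ 0.6404 -0.2349  0.145 ]
top open_cup 0.97 [405.6 196.9] [ 0.5884 -0.2759  0.06  ]
top sample_13 0.95 [346.1 126.5] [ 0.8004 -0.1094  0.06  ]
top sample_13 0.78 [401.9 224.2] [ 0.5098 -0.2621  0.06  ]
top sample_13 0.68 [372.  255.5] [ 0.4225 -0.174   0.06  ]
top lid_3 0.65 [309.9 270. ] [0.3837 0.0032 0.    ]
top marker 0.52 [402.4 283.9] [ 0.3396 -0.2673  0.    ]
top amber_small 0.66 [235.2 198.4] [0.5999 0.2257 0.    ]
{'t': 0.9, 'q': array([-1.3874,  0.1304,  1.4882, -0.    ,  1.523 , -0.0854]), 'dq': array([ 0.0002, -0.0016, -0.0015,  0.0014,  0.0011,  0.0015]), 'joint_torque': array([ -0.0009, -55.9763, -49.2061,   0.0769,   0.0227,   0.    ]), 'tool_pos': array([ 0.1594, -0.5785,  0.2186]), 'orientation': array([-3.1132, -0.421 ,  0.    ]), 'force': array([ 0.3589, -0.3581, -0.373 ]), 'wrist_torque': array([-0.0162,  0.0319, -0.038 ]), 'gripper_force': 0.0, 'opening': 0.09273011284423334}
```

View pics/s0.png

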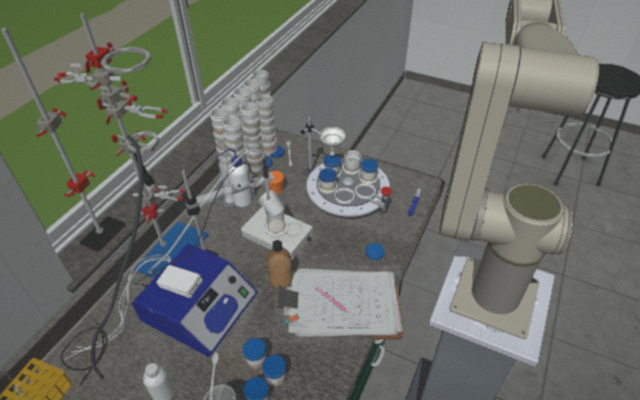

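View pics/t0.png

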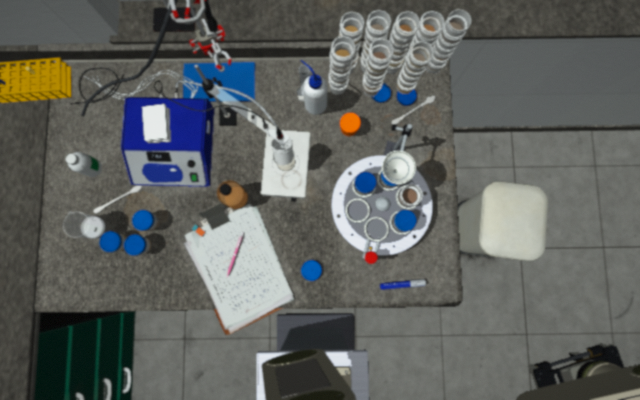

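The scene view shows the carousel at about (349,187) with the red knob at (386,191). In the top view the knob is at (371,257), the hub about (381,205), the funnel (399,165), and the open soil cup (410,196), which lies clockwise of the funnel. So the table must turn anticlockwise (+60°), and the knob travels to the right in the top view.

Things that could be taken for the knob or the cups in the top view:
- red clamps (210,40)
- orange lidded cup (349,123)
- loose blue lids (311,270), (382,93) and (407,97)
- capped cups at lower left (143,220)

I choose the red knob on the carousel's arm at (371,257).

```bash
cat >> h.py <<'E'
def red(cam,im,guess,r=14):
    x,y=[int(v) for v in guess];s=im[y-r:y+r,x-r:x+r].astype(int)
    m=((s[...,0]>110)&(s[...,0]>2*s[...,1])&(s[...,0]>2*s[...,2])).astype(np.uint8)
    v,u=np.nonzero(m);return np.array([u.mean()+x-r,v.mean()+y-r]),len(u),(u.min()+x-r,u.max()+x-r,v.min()+y-r,v.max()+y-r)
def tri(uvs):
    A=[];b=[]
    for cam,uv in uvs.items():
        p=cast(cam,uv,0);q=cast(cam,uv,.3);d=(q-p)/np.linalg.norm(q-p);P=np.eye(3)-np.outer(d,d);A.append(P);b.append(P@p)
    return np.linalg.lstsq(np.vstack(A),np.hstack(b),rcond=None)[0]
E
python3 - <<'E'
from h import *
np.set_printoptions(precision=4,suppress=True)
ims={c:cv2.imread(f"pics/{n}.png")[:,:,::-1] for c,n in(("scene","s0"),("top","t0"))}
uv={}
for c,g in(("scene",(386,191)),("top",(371,257))):
    u,n,bb=red(c,ims[c],g);uv[c]=u;print(c,u,n,bb,cast(c,u,.118),cast(c,u,.125))
print(tri(uv))
from plant import robot
print(getattr(robot,"grip_point_offset",None))
# ring: bright annulus in top -> fit by matching to world circle of r=.145 at z ~0.05
print([np.round(proj("top",p),1) for p in([.555,-.207,.06],[.555,-.207,0.06+.0],[.415,-.155,.125])])
g=cv2.resize(ims["top"][140:275,315:450],None,fx=4.4,fy=4.4,interpolation=cv2.INTER_CUBIC)
cv2.imwrite("pics/c0.png",g[:,:,::-1])
E
```

```text
scene [386.0351 190.807 ] 57 (np.int64(382), np.int64(390), np.int64(187), np.int64(194)) [ 0.4125 -0.1624  0.118 ] [ 0.4104 -0.1552  0.125 ]
top [370.7188 257.3594] 128 (np.int64(365), np.int64(377), np.int64(252), np.int64(263)) [ 0.4166 -0.1638  0.118 ] [ 0.4165 -0.1631  0.125 ]
[ 0.4149 -0.1647  0.1152]
0.0188
[array([382.1, 208.8]), array([382.1, 208.8]), array([367.7, 258. ])]
```

View pics/c0.png

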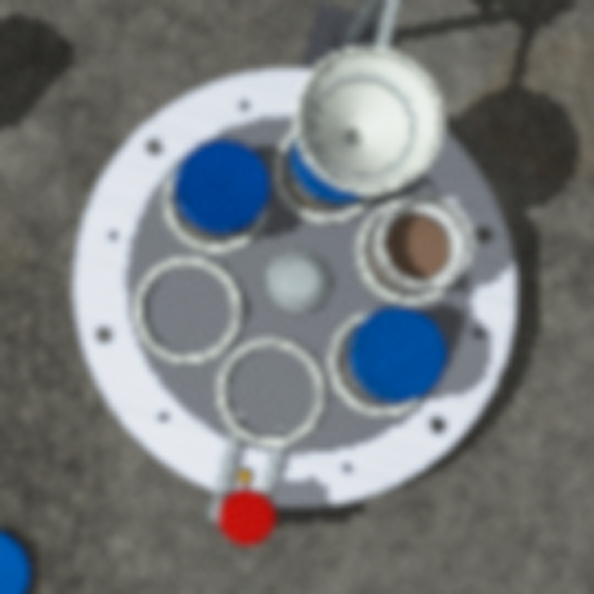

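The crop shows the knob at crop (247,517), i.e. pixel (371,257.5). The two empty seats are on the left, the open soil cup is at right and the funnel at top, so anticlockwise is confirmed. The index holes centre on pixel (382.0,204.8).

```bash
python3 - <<'E'
from h import *
np.set_printoptions(precision=4,suppress=True)
holes=np.array([[154,147],[104,335],[437,425],[484,233]])/4.4+[315,140]
for z in(.04,.05,.06):
    w=np.array([cast("top",h,z) for h in holes]);c=w.mean(0);d=w-c
    print(z,c,np.linalg.norm(d[:,:2],axis=1),np.degrees(np.arctan2(d[:,1],d[:,0])))
    k=np.array([.4165,-.1633]);print("knob r,ang",np.linalg.norm(k-c[:2]),np.degrees(np.arctan2(*(k-c[:2])[::-1])))
s=robot.read_state();p=s["tool_pos"]
from scipy.spatial.transform import Rotation as Ro
R=Ro.from_rotvec(s["orientation"]).as_matrix();print(R);
print("shift units to knob above .165:",R.T@(np.array([.4155,-.1625,.165])-p)/.03)
E
```

```text
0.04 [ 0.5696 -0.2097  0.04  ] [0.1306 0.1308 0.1307 0.1313] [  44.0229  104.1477 -136.266   -75.679 ]
knob r,ang 0.15998857341382006 163.12978611222667
0.05 [ 0.5683 -0.2083  0.05  ] [0.1296 0.1298 0.1297 0.1303] [  44.0229  104.1477 -136.266   -75.679 ]
knob r,ang 0.1583689892238836 163.47622917803278
0.06 [ 0.5671 -0.207   0.06  ] [0.1287 0.1288 0.1287 0.1294] [  44.0229  104.1477 -136.266   -75.679 ]
knob r,ang 0.15675531468967513 163.82981812047979
[[ 0.9641  0.2656 -0.    ]
 [ 0.2656 -0.9641  0.    ]
 [-0.     -0.     -1.    ]]
shift units to knob above .165: [ 11.9139 -11.0996   1.7883]
```

apply_moves:
  steps: [0.8,-0.75,0,0,0,0,0,0.8,-0.75,0,0,0,0,0,0.8,-0.75,0,0,0,0,0,0.8,-0.75,0,0,0,0,0,0.8,-0.75,0,0,0,0,0,0.8,-0.75,0,0,0,0,0,0.8,-0.75,0,0,0,0,0,0.8,-0.75,0,0,0,0,0,0.8,-0.75,0,0,0,0,0,0.8,-0.75,0,0,0,0,0,0.8,-0.75,0,0,0,0,0,0.8,-0.75,0,0,0,0,0]

```text
t: 1.9
tool_pos: [0.3659, -0.2403, 0.2189]
orientation: [3.113, 0.421, 0.001]
force: [-0.1, -0.3, 0.2]
opening: 0.0176
gripper_force: 0.0
```

```bash
cat >> h.py <<'E'
from scipy.spatial.transform import Rotation as Ro
def to(X):
    s=robot.read_state();R=Ro.from_rotvec(s["orientation"]).as_matrix()
    print("t",s["t"],"pos",s["tool_pos"],"ori",s["orientation"],"F",s["force"],"op",s["opening"],"q",s["q"])
    print("units",R.T@(np.array(X)-s["tool_pos"])/.03)
E
python3 -c "
from h import *
np.set_printoptions(precision=4,suppress=True)
to([.4165,-.163,.165])"
```

```text
t 1.9 pos [ 0.3659 -0.2403  0.2189] ori [3.1127 0.4206 0.0009] F [-0.1352 -0.3055  0.1596] op 0.01762597111922467 q [-0.6983 -0.3248  1.9135  0.      1.552   0.6039]
units [ 2.3083 -2.0371  1.7974]
```

apply_moves:
  steps: [0.77,-0.68,0,0,0,0,0,0.77,-0.68,0,0,0,0,0,0.77,-0.68,0,0,0,0,0,0,0,0.6,0,0,0,0,0,0,0.6,0,0,0,0,0,0,0.5,0,0,0,0,0,0,0,0,0,0,0,0,0,0,0,0,0,0]

```text
t: 2.57
tool_pos: [0.4153, -0.1639, 0.1672]
orientation: [-3.112, -0.421, 0.002]
force: [0.6, -0.3, 1.4]
opening: 0.0006
gripper_force: 0.0
```

```bash
python3 -c "
from h import *
np.set_printoptions(precision=4,suppress=True)
to([.4165,-.163,.125])
a=save('scene','s1')
cv2.imwrite('pics/c1.png',cv2.resize(a[90:240,290:450],None,fx=4,fy=4,interpolation=cv2.INTER_CUBIC)[:,:,::-1])
"
```

```text
t 2.5667 pos [ 0.4153 -0.1639  0.1672] ori [-3.1122 -0.421   0.0023] F [ 0.5818 -0.2928  1.4136] op 0.0005899972344863046 q [-0.4908 -0.2669  1.9615 -0.      1.4487  0.8111]
units [ 0.048  -0.0165  1.4065]
```

View pics/c1.png

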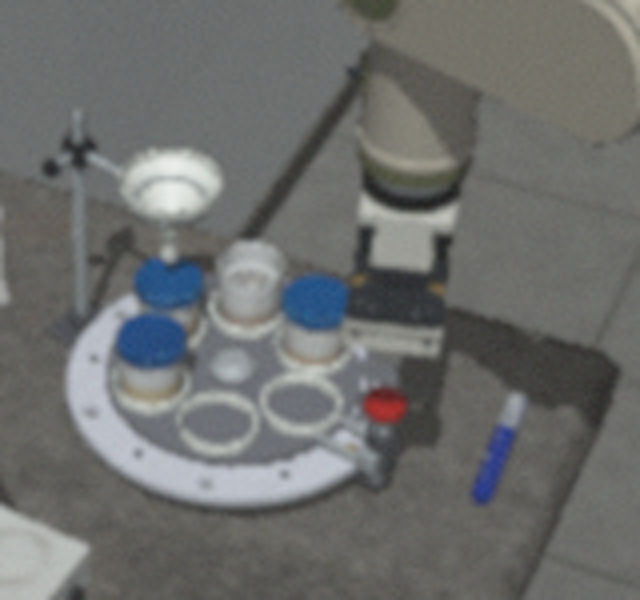

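```bash
python3 -c "
from h import *
np.set_printoptions(precision=1,suppress=True)
f=lambda X:print(X,(proj('scene',X)-[290,90])*4)
for z in (.167,.186,.251,.125): f([.4153,-.1639,z])
y=np.array([.2656,-.9641,0]);
for d in(-.094,-.04,.04,.094): f(list(np.array([.4153,-.1639,.251])+d*y))
for d in(-.0175,.0175): f(list(np.array([.4153,-.1639,.167])+d*y))
b=save('top','t1')
cv2.imwrite('pics/c2.png',cv2.resize(b[190:310,300:460],None,fx=4,fy=4,interpolation=cv2.INTER_CUBIC)[:,:,::-1])
"
```

```text
[0.4153, -0.1639, 0.167] [387.  356.4]
[0.4153, -0.1639, 0.186] [389.2 338.6]
[0.4153, -0.1639, 0.251] [397.  275.3]
[0.4153, -0.1639, 0.125] [382.3 394.8]
[np.float64(0.3903336), np.float64(-0.0732746), np.float64(0.251)] [385.7 356.5]
[np.float64(0.404676), np.float64(-0.125336), np.float64(0.251)] [392.3 309. ]
[np.float64(0.425924), np.float64(-0.20246399999999998), np.float64(0.251)] [401.5 242.8]
[np.float64(0.4402664), np.float64(-0.2545254), np.float64(0.251)] [407.3 200.8]
[np.float64(0.410652), np.float64(-0.14702825), np.float64(0.167)] [385.  371.1]
[np.float64(0.419948), np.float64(-0.18077174999999998), np.float64(0.167)] [389. 342.]
```

View pics/c2.png

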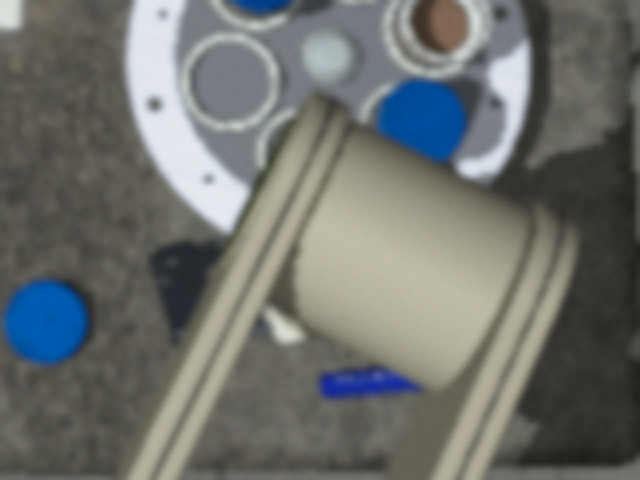

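apply_moves:
  steps: [0.05,-0.02,0.5,0,0,0,0,0,0,0.5,0,0,0,0,0,0,0.3,0,0,0,0,0,0,0.1,0,0,0,0,0,0,0.1,0,0,0,0,0,0,0.1,0,0,0,0,0,0,0.1,0,0,0,0,0,0,0,0,0,0,0]

```text
t: 3.33
tool_pos: [0.4176, -0.1636, 0.1172]
orientation: [3.113, 0.421, 0.001]
force: [-3.4, 0.6, 5.5]
opening: 0.0008
gripper_force: 2.9
```

```bash
python3 -c "
from h import *
np.set_printoptions(precision=4,suppress=True)
to([.4165,-.163,.111])"
```

```text
t 3.3333 pos [ 0.4176 -0.1636  0.1172] ori [3.1125 0.4207 0.0014] F [-3.3664  0.613   5.5137] op 0.0007584048700155258 q [-0.4877 -0.22    2.016  -0.0001  1.3445  0.8144]
units [-0.0295 -0.0295  0.2082]
```

apply_moves:
  steps: [-0.03,-0.02,0.08,0,0,0,0,0,0,0.08,0,0,0,0,0,0,0.06,0,0,0,0,0,0,0,0,0,0,0,0,0,0,0,0,0,0]

```text
t: 3.75
tool_pos: [0.4175, -0.1636, 0.1117]
orientation: [3.111, 0.421, 0.004]
force: [-1.6, 0.8, 7.0]
opening: 0.0009
gripper_force: 3.8
```

```bash
python3 -c "
from h import *
np.set_printoptions(precision=4,suppress=True)
to([.4165,-.163,.111])"
```

```text
t 3.75 pos [ 0.4175 -0.1636  0.1117] ori [3.1114 0.4206 0.0044] F [-1.6363  0.7801  6.9653] op 0.0008740212474023299 q [-0.488  -0.2169  2.0239  0.0001  1.3312  0.814 ]
units [-0.0261 -0.029   0.0236]
```

apply_moves:
  steps: [0,0,0.03,0,0,0,0,0,0,0.03,0,0,0,0,0,0,0,0,0,0,0,0,0,0,0,0,0,0]

```text
t: 4.08
tool_pos: [0.4175, -0.1636, 0.11]
orientation: [3.111, 0.421, 0.004]
force: [-1.1, 1.5, 8.6]
opening: 0.0002
gripper_force: 4.1
```

```bash
python3 -c "
from h import *
np.set_printoptions(precision=4,suppress=True)
to([.4165,-.163,.111])
a=save('scene','s2');u,n,bb=red('scene',a,(386,193));print(u,n,bb)
print([proj('scene',[.4165,-.163,z]) for z in(.125,.11)])"
```

```text
t 4.0833 pos [ 0.4175 -0.1636  0.11  ] ori [3.1113 0.4207 0.0044] F [-1.1226  1.4956  8.6478] op 0.00019996544627913238 q [-0.488  -0.215   2.0255  0.0001  1.3277  0.814 ]
units [-0.0263 -0.0294 -0.0323]h.py:15: RuntimeWarning: Mean of empty slice.
  v,u=np.nonzero(m);return np.array([u.mean()+x-r,v.mean()+y-r]),len(u),(u.min()+x-r,u.max()+x-r,v.min()+y-r,v.max()+y-r)
  ret = ret.dtype.type(ret / rcount)
Traceback (most recent call last):
  File "h.py", line 15, in red
    v,u=np.nonzero(m);return np.array([u.mean()+x-r,v.mean()+y-r]),len(u),(u.min()+x-r,u.max()+x-r,v.min()+y-r,v.max()+y-r)
                                                                           ~~~~~^^
ValueError: zero-size array to reduction operation minimum which has no identity
```

apply_moves:
  steps: [-0.047,0.078,0,0,0,-0.167,0,-0.094,0.157,0,0,0,-0.333,0,-0.094,0.157,0,0,0,-0.333,0,-0.094,0.157,0,0,0,-0.333,0,-0.094,0.157,0,0,0,-0.333,0,-0.094,0.157,0,0,0,-0.333,0,-0.094,0.157,0,0,0,-0.333,0,-0.094,0.157,0,0,0,-0.333,0,-0.047,0.078,0,0,0,-0.167,0,0,0,0,0,0,0,0]

```text
t: 4.97
tool_pos: [0.4113, -0.2078, 0.1104]
orientation: [3.021, 0.85, 0.004]
force: [-0.5, 0.7, 7.3]
opening: 0.0003
gripper_force: 4.0
```

```bash
cat >> h.py <<'E'
HUB=np.array([.568,-.208])
def polar():
    s=robot.read_state();d=s["tool_pos"][:2]-HUB
    R=Ro.from_rotvec(s["orientation"]).as_matrix()
    print("r",np.hypot(*d),"ang",np.degrees(np.arctan2(d[1],d[0]))%360,"z",s["tool_pos"][2],"F",s["force"],"yaw_y",np.degrees(np.arctan2(R[1,1],R[0,1])),"tilt",np.degrees(np.arccos(-R[2,2])),"t",s["t"])
E
python3 -c "
from h import *
np.set_printoptions(precision=4,suppress=True)
polar()
a=save('scene','s3');cv2.imwrite('pics/c3.png',cv2.resize(a[110:240,290:450],None,fx=4,fy=4,interpolation=cv2.INTER_CUBIC)[:,:,::-1])"
```

```text
r 0.15670628179829302 ang 179.9419233739881 z 0.11036339403199488 F [-0.4636  0.7264  7.2675] yaw_y -58.56318530349921 tilt 0.2601644723762872 t 4.9667
```

View pics/c3.png

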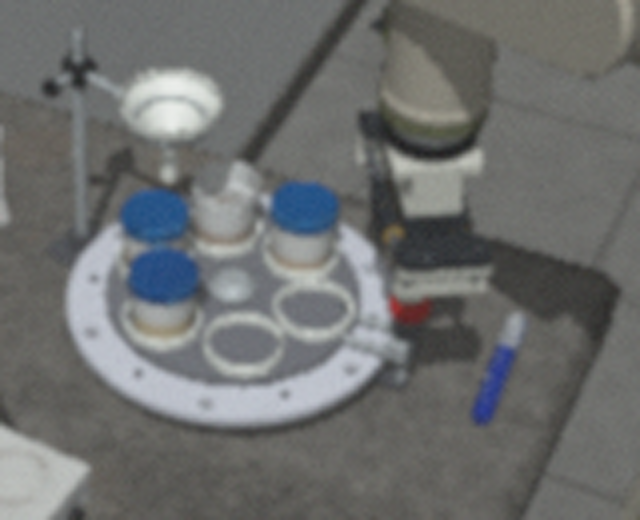

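apply_moves:
  steps: [-0.047,0.078,0.01,0,0,-0.167,0,-0.094,0.157,0.01,0,0,-0.333,0,-0.094,0.157,0,0,0,-0.333,0,-0.094,0.157,0,0,0,-0.333,0,-0.094,0.157,0,0,0,-0.333,0,-0.094,0.157,0,0,0,-0.333,0,-0.094,0.157,0,0,0,-0.333,0,-0.094,0.157,0,0,0,-0.333,0,-0.094,0.157,0,0,0,-0.333,0,-0.094,0.157,0,0,0,-0.333,0,-0.047,0.078,0,0,0,-0.167,0,0,0,0,0,0,0,0]

```text
t: 6.02
tool_pos: [0.4211, -0.2618, 0.1101]
orientation: [2.826, 1.361, 0.005]
force: [2.6, 0.3, 9.1]
opening: -0.0001
gripper_force: 4.1
```

```bash
python3 -c "
from h import *
np.set_printoptions(precision=4,suppress=True)
polar()"
```

```text
r 0.15645824352943205 ang 200.1101168079869 z 0.11011900906936808 F [2.5826 0.3326 9.1111] yaw_y -38.56775337887516 tilt 0.3387101629790911 t 6.0167
```

apply_moves:
  steps: [-0.047,0.078,0,0,0,-0.167,0,-0.094,0.157,0,0,0,-0.333,0,-0.094,0.157,0,0,0,-0.333,0,-0.094,0.157,0,0,0,-0.333,0,-0.094,0.157,0,0,0,-0.333,0,-0.094,0.157,0,0,0,-0.333,0,-0.094,0.157,0,0,0,-0.333,0,-0.094,0.157,0,0,0,-0.333,0,-0.094,0.157,0,0,0,-0.333,0,-0.094,0.157,0,0,0,-0.333,0,-0.094,0.157,0,0,0,-0.333,0,-0.047,0.078,0,0,0,-0.167,0]

```text
t: 7.02
tool_pos: [0.452, -0.3127, 0.1101]
orientation: [2.513, 1.877, 0.005]
force: [4.1, 4.0, 8.8]
opening: 0.0002
gripper_force: 4.1
```

apply_moves:
  steps: [0,0,0,0,0,0,0,0,0,0,0,0,0,0]

```text
t: 7.18
tool_pos: [0.4518, -0.3125, 0.1101]
orientation: [2.515, 1.874, 0.005]
force: [3.1, 3.4, 7.4]
opening: 0.0002
gripper_force: 4.1
```

```bash
python3 -c "
from h import *
np.set_printoptions(precision=4,suppress=True)
polar()
a=save('scene','s4');cv2.imwrite('pics/c4.png',cv2.resize(a[110:240,290:450],None,fx=4,fy=4,interpolation=cv2.INTER_CUBIC)[:,:,::-1])
# predicted seat centres (rim z .07) after exact 60 deg: seats at 164+60k+30? print both cups' origins
for r in eyes.place_of('scene','open_cup')[:3]: c=cast('scene',r['xy'],.06);print('open',r['conf'],c,np.degrees(np.arctan2(c[1]-HUB[1],c[0]-HUB[0])),np.hypot(*(c[:2]-HUB)))
for r in eyes.place_of('scene','sample_13')[:5]: c=cast('scene',r['xy'],.06);print('lid',r['conf'],c,np.degrees(np.arctan2(c[1]-HUB[1],c[0]-HUB[0])),np.hypot(*(c[:2]-HUB)))
"
```

```text
r 0.15628177476236962 ang 221.96070437814544 z 0.11005717209849701 F [3.0978 3.4398 7.3732] yaw_y -16.616837408439014 tilt 0.3224107629377437 t 7.1833
open 0.72 [ 0.6317 -0.234   0.06  ] -22.23027076867028 0.06877252588325489
lid 0.92 [ 0.5428 -0.1332  0.06  ] 108.64053333799741 0.07890371266952653
lid 0.81 [ 0.5843 -0.2677  0.06  ] -74.77295085041494 0.06192240259984887
lid 0.58 [ 0.6217 -0.1543  0.06  ] 44.98454635022758 0.07591241416884371
lid 0.5 [ 0.7867 -0.0627  0.06  ] 33.592625213280066 0.262602853603658
```

View pics/c4.png

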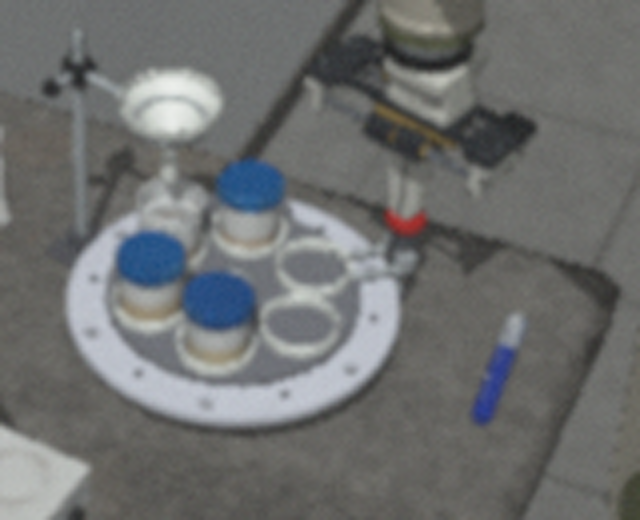

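apply_moves:
  steps: [-0.035,0.06,0,0,0,-0.125,0,-0.035,0.06,0,0,0,-0.125,0,0.04,0.025,0,0,0,0,0,0,0,0,0,0,0,0,0,0,0,0,0,0,0,0,0,0,0,0,0,0]

```text
t: 7.83
tool_pos: [0.4547, -0.3153, 0.11]
orientation: [2.491, 1.907, 0.001]
force: [-0.8, -1.2, 7.7]
opening: 0.0002
gripper_force: 4.1
```

```bash
python3 -c "
from h import *
np.set_printoptions(precision=4,suppress=True)
polar()
a=cv2.imread('pics/s0.png')[:,:,::-1];b=save('scene','s5')
def lid(im):
    s=im[163:185,316:340].astype(int);m=(s[...,2]>90)&(s[...,2]>1.6*s[...,0]);v,u=np.nonzero(m);return u.mean()+316,v.mean()+163,len(u)
print(lid(a),lid(b),lid(cv2.imread('pics/s4.png')[:,:,::-1]))
for d in(0,1,2): print(d,proj('scene',[.568+.075*np.cos(np.radians(44+d)),-.208+.075*np.sin(np.radians(44+d)),.12]))
"
```

```text
r 0.15607516483432898 ang 223.42805594299978 z 0.10998648304364107 F [-0.8257 -1.1755  7.7333] yaw_y -15.13950912131851 tilt 0.2768836684744656 t 7.8333
(np.float64(328.42616033755274), np.float64(172.49789029535864), 237) (np.float64(328.3819095477387), np.float64(175.23115577889448), 199) (np.float64(328.2786069651741), np.float64(174.96019900497512), 201)
0 [327.0378 172.8853]
1 [327.1645 173.13  ]
2 [327.2978 173.3735]
```

apply_moves:
  steps: [0,0,-0.05,0,0,0,0,0,0,-0.05,0,0,0,0,0,0,-0.05,0,0,0,0,0,0,-0.05,0,0,0,0,0,0,-0.05,0,0,0,0,0,0,0,0,0,0,0,0,0,0,0,0,0,0]

```text
t: 8.47
tool_pos: [0.4544, -0.315, 0.1171]
orientation: [2.492, 1.907, 0.001]
force: [-0.8, -0.9, 5.0]
opening: 0.0001
gripper_force: 2.9
```

```bash
python3 -c "
from h import *
np.set_printoptions(precision=4,suppress=True)
polar()"
```

```text
r 0.15607735880706397 ang 223.28444951430768 z 0.11709345189240639 F [-0.7774 -0.8933  4.9719] yaw_y -15.142753078052884 tilt 0.23320864280766668 t 8.4667
```

At z = 0.117 the force is still 5 N, as it was going in, so the pin has entered the hole. I let it rise fully and lift away.

apply_moves:
  steps: [0,0,-0.08,0,0,0,0,0,0,-0.08,0,0,0,0,0,0,-0.08,0,0,0,0,0,0,-0.08,0,0,0,0,0,0,-0.1,0,0,0,0,0,0,-0.5,0,0,0,0,0,0,-0.8,0,0,0,0,0,0,-0.8,0,0,0,0,0,0,-0.8,0,0,0,0,0,0,0,0,0,0,0,0,0,0,0,0,0,0]

```text
t: 9.38
tool_pos: [0.4537, -0.3144, 0.2162]
orientation: [2.493, 1.908, 0.001]
force: [-0.2, 0.4, -0.4]
opening: 0.0007
gripper_force: 0.0
```

```bash
python3 -c "
from h import *
np.set_printoptions(precision=4,suppress=True)
polar()
a=save('scene','s6');cv2.imwrite('pics/c6.png',cv2.resize(a[110:240,290:450],None,fx=4,fy=4,interpolation=cv2.INTER_CUBIC)[:,:,::-1])
g=proj('scene',[.454,-.315,.12]);print('pred',g,proj('scene',[.454,-.315,.108]));print(red('scene',a,g))
o=cv2.imread('pics/s0.png')[:,:,::-1];print('start pred',proj('scene',[.4165,-.163,.12]),red('scene',o,(386,191))[0])
"
```

```text
r 0.15615919861220187 ang 222.9468982493834 z 0.21616405834386743 F [-0.2175  0.4157 -0.3909] yaw_y -15.139684831316055 tilt 0.1547307555766457 t 9.3833
pred [390.4475 159.4723] [390.1167 162.117 ]
(array([391.1321, 160.0189]), 53, (np.int64(387), np.int64(395), np.int64(157), np.int64(163)))
start pred [384.9913 189.8694] [386.0351 190.807 ]
```

View pics/c6.png

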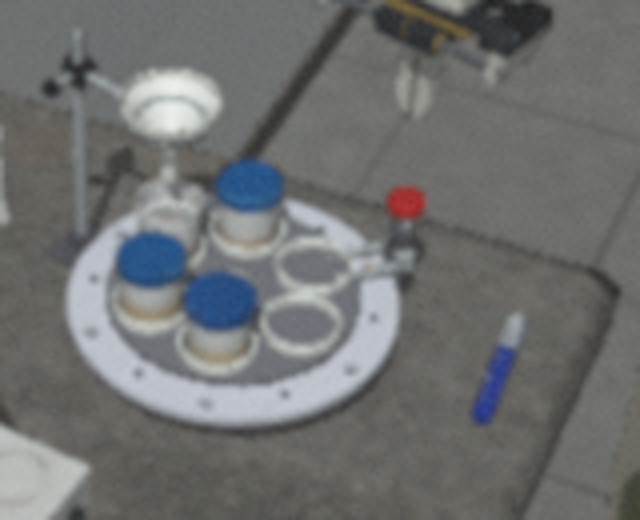

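The knob is back at full height at crop (406,202), pixel (391.1,160.0), which matches the up-position prediction. The open cup stands under the spout, and all four cups are upright in their seats. I'm handing the job in.

```bash
python3 -c "
from h import *
print(robot.close_job())"
```

```text
the job is handed in; nothing more can be done
None
```

I turned the carousel one hole anticlockwise: the open cup is under the funnel, the plunger is fully up and locked, the last picture shows all four cups upright, and the job is handed in (no verdict was returned).

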